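# Set up the card creaser for heavier board

### The arm

A 6-joint arm with a two-finger parallel gripper is mounted at the origin on the work surface. World frame = base frame: x ahead of the robot, y to its left, z up, the work surface at z = 0. Lengths are in m, angles in rad, forces in N, time in s.
With the tool pointing down it reaches from about 0.3 to 0.85 m from the base axis. Payload 4.2 kg.
Tool frame: the origin (TCP) lies on the centre line of the jaws, within the pads' length; the fingertips stand 25 mm ahead of it and the grasp point (between the pads) lies 6 mm ahead of it (ctrl.tip_reach is the z of the fingertips in the tool frame, in m); z points along the fingers, y is the direction in which the jaws open and shut (so a half turn about z gives the same grasp; the last joint's range is limited). The gripper opens to 91 mm and grips with 3 to 60 N. Pads are 32 mm wide; open, the fingers measure 118 mm over their backs; the gripper's body (76 mm by 178 mm) begins 60 mm behind the grasp point.
Start: joints at [-1.36, 0.32, 1.565, -0, 1.257, -0.02], TCP at [0.132, -0.56, 0.239] pointing down, gripper open.
Joint ranges: [-3.11, 3.11], [-0.84, 2.01], [0.21, 2.61], [-1.34, 4.49], [0.05, 2.63], [-2.56, 2.56]. Speed limits (rad/s): [2.57, 2.57, 3.14, 3.14, 3.14, 3.14].

### API

Orientations are given as a rotation vector (axis times angle).
In Python, from rig import ctrl gives the robot as it stands. Calls block until the motion is done:
- ctrl.move_ptp(position, orientation): joint-space move of the TCP to a pose.
- ctrl.move_straight(position, frame=None, vel=0.15, until_force=None): straight line of the TCP; frame=None keeps the orientation; vel is the mean speed in m/s. With until_force (N) it stops when the force on the tool has changed by that much, and returns True; else False.
- ctrl.move_joints(angles): joint-space move.
- ctrl.command_gripper(opening, force=None): finger opening in m; force is the grip in N (None keeps the last); returns when the fingers have stopped.
- ctrl.dwell(seconds).
- ctrl.ik(position, orientation): joint angles nearest the present ones, or None.
- ctrl.camera(name): name is "side" or "top" or "wrist"; returns (picture, depth): 400x640x3 uint8, red, green, blue; 400x640 float32, m along the optical axis (not along the pixel's ray), 0 where there is no reading.
- ctrl.camera_model(name): a dict with "fx", "fy", "cx", "cy" (pixels), "R" (3x3) and "t" (3): a world point X has camera coordinates R X + t. Camera axes: x right, y down, z forward; pixel columns grow to the right and rows downward; lengths in m; the calibration is good to about 2 mm. A picture is of the moment at which its call begins: read the wrist's pose just before it. camera_model takes no time and is no camera call; for the wrist camera it gives the pose at the moment of the call.
A pose or a line that the arm cannot do raises ctrl.MotionError and nothing moves.
- ctrl.close_job(): hands the job in, once; it reports no verdict.
Readings, each from a call of its own:
- ctrl.get_time(): time.
- ctrl.get_q(): joint angles.
- ctrl.get_joint_vel(): joint speeds.
- ctrl.get_tau(): joint torques, N m.
- ctrl.get_ee_pos(): TCP position.
- ctrl.get_ee_rot(): TCP orientation.
- ctrl.get_wrist_force(): force on the tool from outside, world axes, zero at the start.
- ctrl.get_moment(): the same for the moment, N m.
- ctrl.get_gripper_width(): finger opening in m.
Only numpy, scipy, OpenCV 4.12 (cv2) and the standard library are available. Lean on these libraries where they do the work, as an engineer would, in place of code of your own. Each camera call takes 0.05 s, during which the arm holds its last target.

### The job

Set the card creaser up for a heavier board: turn its depth dial exactly four clicks clockwise, and fit the back stop. Take the stop off its wooden stand by its metal block, lower its T-shaped bolt head into the slot of the bed clear of the sample board, slide it along until it is snug against the board's edge and let go of it there; then take its T-handle and turn it clockwise the full quarter turn so that the stop is locked. Leave the tin, the basket and the scissors where they are.

Things in the scene. Friction and masses are not known exactly. Their poses are not given: they have to be found in the camera images.
- dial (a joint): Angle of the creaser's depth dial, rad, growing clockwise seen from above. Eight notches, one click = 0.524 rad (30 degrees) apart, at 0 to 3.665, end stops just beyond the first and last. Starts in one of the first three. A spring plunger pulls it into the nearest notch when let go; passing a click takes up to 0.18 N m.
- dial_grip (a point): On the dial's vertical axis at grip height. Black pointer knob on top of the creaser's grey left-hand housing (left from the robot): skirt 80 mm across, 8 mm thick; on it a bar 73 mm long, 16 mm thick (12 at the pointed end), 36 mm high. The point is 13 mm below the bar's top, 23 above the skirt, 33 above the housing. Turns with the dial: x along the bar to its pointed end, z up.
- dial_tip (a point): Pointed end of the dial's bar, 35 mm out from the dial's axis at the same height as dial_grip; a white line on top marks it. Eight black bars around the dial mark the notches. The taller rear part of the housing (top 130 mm above the table) begins 100 mm beyond the dial axis, towards the beam; the pillar at the other end of the beam is 105 mm high.
- slot_mid (a point): Middle line of the creaser's T-slot, at the bed's top (34 mm above the table). Bed: aluminium, 350 x 300 mm. x runs along the slot from the bed's near edge (120 mm behind this point) to the creasing beam (near face 155 mm ahead, top 66 mm above the bed); z up. Slot 18 mm wide between lips 8 mm thick, over a cavity 42 mm wide, its floor 22 mm below the bed's top; it runs the whole bed.
- sample_edge (a point): Middle of the near edge of the grey sample board, half-way up its 4 mm thickness. The board (110 mm wide, 180 mm long) lies on the bed over the slot, held fast under the lowered creasing beam, its edge square to the slot, 20 to 90 mm ahead of slot_mid. x points along the slot from the edge into the board; z up.
- stop_centre (a point): Centre of the back stop's aluminium block, 72 mm along x, 56 along y, 44 high: grip it across the 56 mm. Under it two guide keys, 14.5 mm wide, 5 deep, 68 over both ends along x, and mid-way the bolt's T-head, bottom 17.5 mm below the underside. Symmetrical; about 0.5 kg. The underside rests on the stand (30 mm above the table) at the start, later on the bed. x along the keys, z up.
- handle (a point): Centre of the back stop's black T-handle, on the bolt's axis, 44 mm above stop_centre. The bar is 64 mm long (its x axis), 13 mm thick (y) and 22 mm high. The bolt's T-head, 34 by 14 mm, always lies parallel to the bar.
- tbolt (a joint): Angle of T-handle and T-head against the block, rad, growing clockwise seen from above. 0 (start): parallel to the keys, the head passes the slot. 1.571 (end stop): head across under the lips, locked. It stays where it is left; in the slot the last half of the turn stiffens to about 0.3 N m as the head's wedge faces draw the stop down.
- stand: Wooden stand of the back stop, fixed, 100 mm by 94 mm and 30 mm high, a 26 mm wide groove along its x axis for the bolt's head. Origin under its centre.
- tin: Steel tin, 68 mm across, 62 mm high. Origin: centre of its underside. Leave alone.
- basket: Brown basket of tools, 130 by 200 mm, 65 mm high (contents to 80 mm). Origin: centre of its underside. Leave alone.
- scissors: Scissors lying flat, 170 mm long, 10 mm high. Origin near the pivot. Leave alone.
There are look-alikes about, which are no part of the job. Leave any purple look-alike of the part that bears stop_centre alone.

How it is judged:
On the way, in this order (a step that is already met when the one before it is completed fails the run):
1. the back stop stands down in the slot, unlocked, at least 10 mm clear of the sample board (z of stop_centre in the frame of slot_mid below 0.025 m and y of stop_centre in the frame of slot_mid between -0.005 and 0.005 m and value of joint tbolt below 0.3 rad and x of stop_centre in the frame of sample_edge below -0.046 m and x of stop_centre in the frame of slot_mid above -0.12 m), for 0.05 s.
2. it stands in the slot within 3 mm of the board's edge, let go, still unlocked (z of stop_centre in the frame of slot_mid below 0.025 m and x of stop_centre in the frame of sample_edge between -0.039 and -0.033 m and value of joint tbolt below 0.3 rad and contact force between the fingers and stop below 0.3 N), for 0.2 s.
At the end, for the whole second after the job is handed in: Dial at rest four clicks clockwise of its start (within 0.4 click). Back stop down in the slot (3 mm in height, 5 mm across), block within 3 mm of the board's edge, T-handle turned at least 1.35 of 1.57 rad, at rest, released. Tin, basket, scissors within 30 mm of their start (distance of dial_tip from where it was at the start of the episode between 0.057 and 0.064 m and velocity of joint dial between -0.1 and 0.1 rad/s and z of stop_centre in the frame of slot_mid between 0.019 and 0.025 m and y of stop_centre in the frame of slot_mid between -0.005 and 0.005 m and x of stop_centre in the frame of sample_edge between -0.039 and -0.033 m and value of joint tbolt above 1.35 rad and linear speed of stop below 0.01 m/s); the robot touches nothing.
It fails at once if the tin is moved more than 30 mm (distance of tin from where it was at the start of the episode above 0.03 m).
It fails at once if the basket is moved more than 30 mm (distance of basket from where it was at the start of the episode above 0.03 m).
It fails at once if the scissors are moved more than 30 mm (distance of scissors from where it was at the start of the episode above 0.03 m).
It also fails if it takes over 69 s, if anything falls off the work surface, if the arm or the gripper's body presses on something with over 40 N, if the wrist force passes 120 N, or if a joint passes its speed limit or range.

## Working session

There is one attempt and no reset: what is moved stays moved. The work goes in short steps, each a Python script; the robot and the scene stay as the last script left them, time stands still between calls to the robot, and variables do not carry over. Pictures are saved under pics/ and viewed, and the job is handed in when it is done.

```bash
ls; mkdir -p pics; python3 - <<'E'
from rig import ctrl
import cv2, numpy as np
for n in ["top","side"]:
    im,d=ctrl.camera(n); m=ctrl.camera_model(n)
    cv2.imwrite(f"pics/{n}0.png",im[:,:,::-1]); np.savez(f"{n}0.npz",im=im,d=d,**m)
    print(n,m["fx"],m["cx"],m["cy"],np.round(m["R"],3).tolist(),np.round(m["t"],3), d[200,320])
print(ctrl.get_time(),ctrl.tip_reach)
E
```

```text
pics
top 375.070291323185 321.39413483908925 196.83992621091514 [[0.016, -0.999, 0.029], [-0.996, -0.019, -0.088], [0.088, -0.027, -0.996]] [-0.005  0.462  1.109] 1.1139027
side 500.91948659829006 325.1651863747258 192.29004527121444 [[-0.998, -0.054, -0.016], [-0.026, 0.697, -0.717], [0.05, -0.715, -0.697]] [0.469 0.072 1.69 ] 1.7027175
0.1 0.025
```

View pics/top0.png

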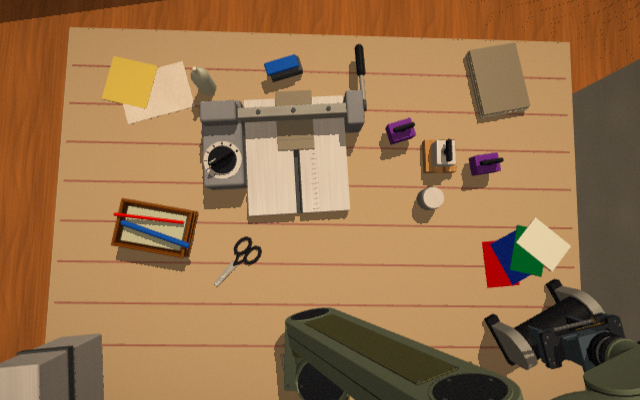

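View pics/side0.png

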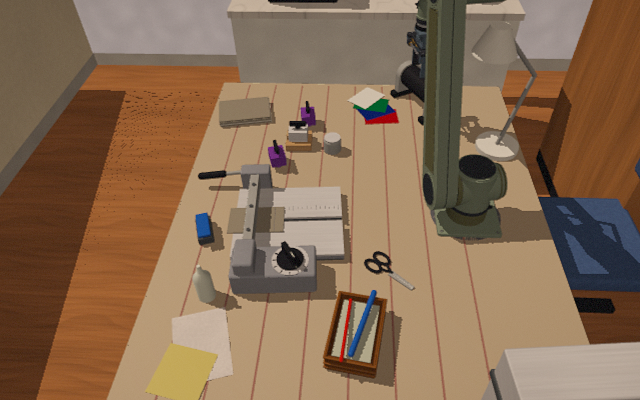

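The top view shows the creaser with its dial at about (222,158), the slot running down column ~297 and the board's edge near row 150. The silver stop is on its stand at (447,152), between the purple look-alikes at (402,130) and (486,163). The tin is at (431,198). I'll zoom in next.

```bash
python3 - <<'E'
import cv2
a=cv2.imread("pics/top0.png"); b=cv2.imread("pics/side0.png")
cv2.imwrite("pics/z1.png",cv2.resize(a[85:225,195:355],None,fx=5,fy=4.28,interpolation=cv2.INTER_CUBIC)[:600,:800])
cv2.imwrite("pics/z2.png",cv2.resize(a[110:220,380:520],None,fx=5,fy=5,interpolation=cv2.INTER_CUBIC))
cv2.imwrite("pics/z3.png",cv2.resize(b[95:175,250:360],None,fx=7,fy=7,interpolation=cv2.INTER_CUBIC))
E
```

```text
(no output)
```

View pics/z1.png

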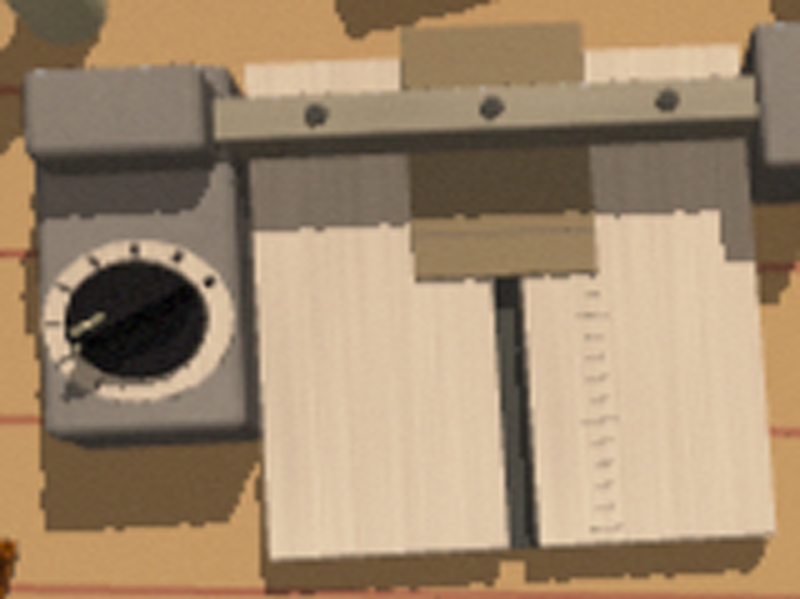

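View pics/z2.png

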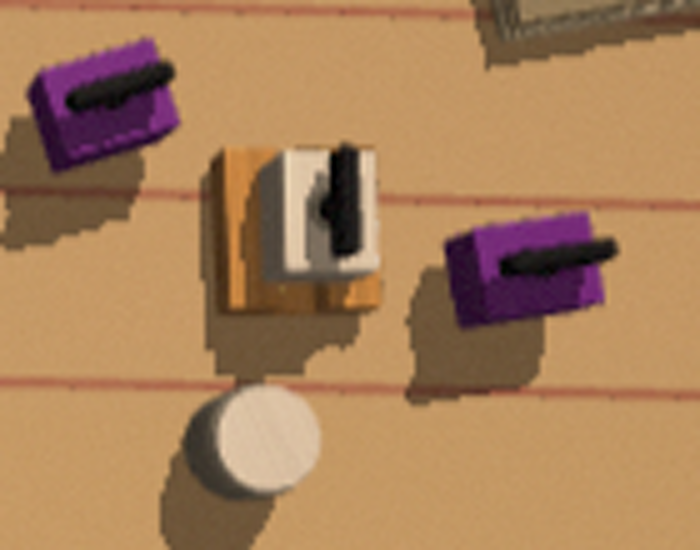

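View pics/z3.png

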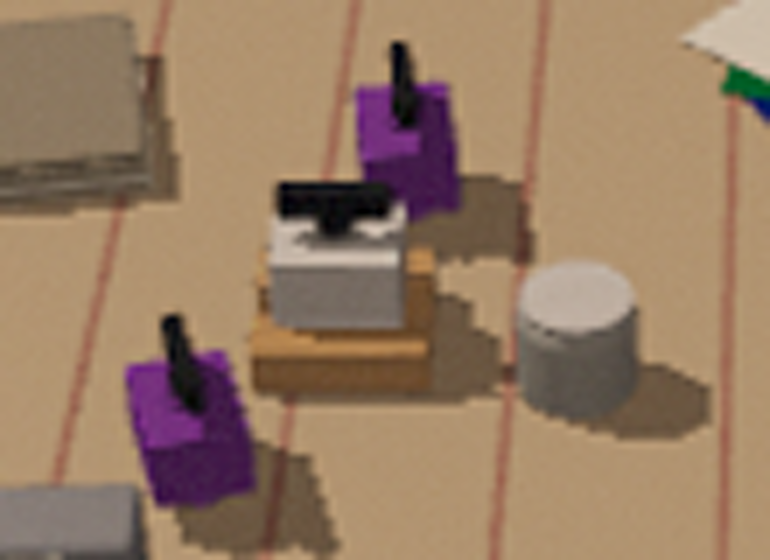

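```bash
cat > h.py <<'E'
import numpy as np, cv2
def load(f):
    z=np.load(f); return z["im"],z["d"],{k:z[k] for k in ["fx","fy","cx","cy","R","t"]}
def ray(m,u,v):
    d=np.array([(u-m["cx"])/m["fx"],(v-m["cy"])/m["fy"],1.]); R=m["R"]
    return -R.T@m["t"], R.T@d
def onz(m,u,v,z):
    o,d=ray(m,u,v); return o+d*(z-o[2])/d[2]
def ondep(m,u,v,dep):
    o,d=ray(m,u,v); return o+d*dep
def proj(m,X):
    c=m["R"]@np.asarray(X)+m["t"]; return np.array([m["fx"]*c[0]/c[2]+m["cx"],m["fy"]*c[1]/c[2]+m["cy"]])
def tri(m1,p1,m2,p2):
    o1,d1=ray(m1,*p1);o2,d2=ray(m2,*p2)
    s=np.linalg.lstsq(np.c_[d1,-d2],o2-o1,rcond=None)[0]
    a,b=o1+s[0]*d1,o2+s[1]*d2; return (a+b)/2,np.linalg.norm(a-b)
E
python3 - <<'E'
from h import *
im,d,m=load("top0.npz")
for n,p in dict(table=(300,280),bedL=(265,180),bedR=(330,180),board=(295,143),housing=(210,180),rear=(220,108),dialtop=(223,157),pillar=(355,105),stoptop=(441,145),stoph=(449,152),standL=(427,150),tin=(431,198),pur1=(398,133),pur1h=(404,127),pur2=(478,167),pur2h=(492,161),scis=(240,255),basket=(155,225)).items():
    print(n,np.round(ondep(m,*p,d[p[1],p[0]]),3))
E
```

```text
table [0.212 0.062 0.002]
bedL [0.507 0.171 0.038]
bedR [ 0.511 -0.022  0.033]
board [0.619 0.085 0.043]
housing [0.497 0.319 0.087]
rear [0.691 0.288 0.134]
dialtop [0.556 0.276 0.128]
pillar [ 0.719 -0.087  0.104]
stoptop [ 0.615 -0.343  0.077]
stoph [ 0.588 -0.355  0.107]
standL [ 0.611 -0.317  0.026]
tin [ 0.46  -0.316  0.065]
pur1 [ 0.652 -0.22   0.06 ]
pur1h [ 0.661 -0.23   0.095]
pur2 [ 0.555 -0.456  0.065]
pur2h [ 0.568 -0.484  0.094]
scis [0.284 0.243 0.003]
basket [0.369 0.481 0.049]
```

```bash
cat >> h.py <<'E'
from scipy.spatial.transform import Rotation as Ro
def down(yaw): return (Ro.from_euler("z",yaw)*Ro.from_euler("x",np.pi)).as_rotvec()
def snap(ctrl,n,fn):
    m=ctrl.camera_model(n); p=ctrl.get_ee_pos(); r=ctrl.get_ee_rot()
    im,d=ctrl.camera(n); cv2.imwrite(f"pics/{fn}.png",im[:,:,::-1])
    np.savez(fn+".npz",im=im,d=d,p=p,r=r,**m); return im,d,m
E
python3 - <<'E'
from rig import ctrl
from h import *
print(ctrl.get_ee_rot(), Ro.from_rotvec(ctrl.get_ee_rot()).as_matrix().round(3).tolist())
m=ctrl.camera_model("wrist"); print(m["fx"],"cam in tool:", Ro.from_rotvec(ctrl.get_ee_rot()).as_matrix().T@(-m["R"].T@m["t"]-ctrl.get_ee_pos()))
print((m["R"]@Ro.from_rotvec(ctrl.get_ee_rot()).as_matrix()).round(3))
for p,y in [((0.595,-0.355,0.30),0),((0.5,0.09,0.2),0),((0.556,0.276,0.12),0)]:
    for yy in np.arange(-180,180,30): print(p,yy,None if (q:=ctrl.ik(p,down(np.radians(yy)))) is None else np.round(q,2))
E
```

```text
[-3.11920781e+00 -3.61573448e-01  1.97453241e-04] [[0.973, 0.229, -0.0], [0.229, -0.973, 0.001], [0.0, -0.002, -1.0]]
284.7836879327419 cam in tool: [ 0.06693007 -0.00050486 -0.14546459]
[[ 0.001  1.    -0.001]
 [-0.97   0.001 -0.241]
 [-0.241  0.001  0.97 ]]
(0.595, -0.355, 0.3) -180 [-0.55  0.49  1.15  0.    1.51 -2.13]
(0.595, -0.355, 0.3) -150 None
(0.595, -0.355, 0.3) -120 None
(0.595, -0.355, 0.3) -90 None
(0.595, -0.355, 0.3) -60 [-0.55  0.49  1.15 -0.    1.51  2.06]
(0.595, -0.355, 0.3) -30 [-0.55  0.49  1.15 -0.    1.51  1.54]
(0.595, -0.355, 0.3) 0 [-0.55  0.49  1.15 -0.    1.51  1.02]
(0.595, -0.355, 0.3) 30 [-0.55  0.49  1.15 -0.    1.51  0.49]
(0.595, -0.355, 0.3) 60 [-0.55  0.49  1.15 -0.    1.51 -0.03]
(0.595, -0.355, 0.3) 90 [-0.55  0.49  1.15  0.    1.51 -0.55]
(0.595, -0.355, 0.3) 120 [-0.55  0.49  1.15  0.    1.51 -1.08]
(0.595, -0.355, 0.3) 150 [-0.55  0.49  1.15  0.    1.51 -1.6 ]
(0.5, 0.09, 0.2) -180 [ 0.16  0.24  1.78  0.    1.12 -1.42]
(0.5, 0.09, 0.2) -150 [ 0.16  0.24  1.78  0.    1.12 -1.94]
(0.5, 0.09, 0.2) -120 [ 0.16  0.24  1.78  0.    1.12 -2.46]
(0.5,
[... 442 characters left out ...]
 1.12 -0.89]
(0.556, 0.276, 0.12) -180 [ 0.44  0.48  1.62  0.    1.04 -1.13]
(0.556, 0.276, 0.12) -150 [ 0.44  0.48  1.62  0.    1.04 -1.65]
(0.556, 0.276, 0.12) -120 [ 0.44  0.48  1.62  0.    1.04 -2.18]
(0.556, 0.276, 0.12) -90 None
(0.556, 0.276, 0.12) -60 None
(0.556, 0.276, 0.12) -30 [ 0.44  0.48  1.62 -0.    1.04  2.54]
(0.556, 0.276, 0.12) 0 [ 0.44  0.48  1.62 -0.    1.04  2.01]
(0.556, 0.276, 0.12) 30 [ 0.44  0.48  1.62 -0.    1.04  1.49]
(0.556, 0.276, 0.12) 60 [ 0.44  0.48  1.62 -0.    1.04  0.97]
(0.556, 0.276, 0.12) 90 [ 0.44  0.48  1.62 -0.    1.04  0.44]
(0.556, 0.276, 0.12) 120 [ 0.44  0.48  1.62 -0.    1.04 -0.08]
(0.556, 0.276, 0.12) 150 [ 0.44  0.48  1.62 -0.    1.04 -0.6 ]
```

```bash
python3 - <<'E'
from rig import ctrl
from h import *
ctrl.move_ptp((0.575,-0.355,0.26),down(0)); print(ctrl.get_time())
im,d,m=snap(ctrl,"wrist","w1")
E
```

```text
1.8833
```

View pics/w1.png

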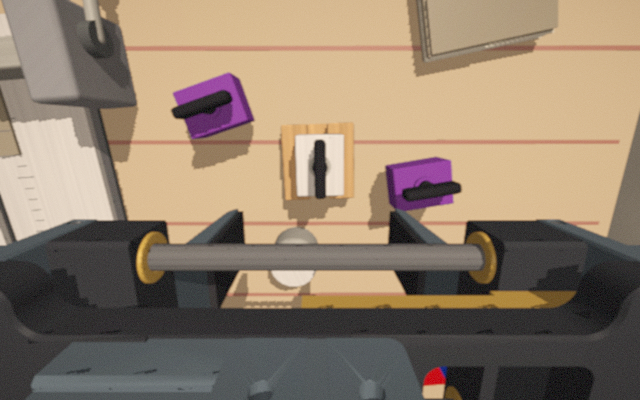

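The wrist view shows the stop's pale block top at about (320,166), with the black T-handle parallel to image columns. It sits on the stand, with the purple look-alikes at (213,105) and (420,185) and the tin at (295,257).

```bash
python3 - <<'E'
from h import *
im,d,m=load("w1.npz")
hsv=cv2.cvtColor(im,cv2.COLOR_RGB2HSV)
roi=np.zeros(im.shape[:2],np.uint8); roi[115:210,270:360]=1
print(im[150,305],im[150,288],im[185,335],im[150,320],im[196,300])
w=((hsv[...,1]<60)&(hsv[...,2]>130)).astype(np.uint8)*roi
k=((im.max(2)<60)).astype(np.uint8)*roi
for nm,mk,z in (("block",w,0.074),("handle",k,0.107)):
    c=max(cv2.findContours(mk,cv2.RETR_EXTERNAL,cv2.CHAIN_APPROX_NONE)[0],key=cv2.contourArea)[:,0,:]
    P=np.array([onz(m,u,v,z)[:2] for u,v in c])
    r=cv2.minAreaRect((P*1000).astype(np.float32)); print(nm,len(c),r)
    print(c.min(0),c.max(0))
# depth-based: points with world z in 0.068..0.082
vv,uu=np.where(roi>0)
X=np.array([ondep(m,u,v,d[v,u]) for u,v in zip(uu,vv)])
for lo,hi in ((.064,.084),(.098,.118)):
    s=(X[:,2]>lo)&(X[:,2]<hi); r=cv2.minAreaRect((X[s][:,:2]*1000).astype(np.float32)); print(lo,s.sum(),X[s].mean(0),r,np.median(X[s][:,2]))
# handle direction
E
```

```text
[237 221 207] [222 174 117] [237 223 209] [43 39 37] [174 155 134]
block 315 ((596.0834350585938, -359.416015625), (72.42662811279297, 55.750213623046875), 1.293618083000183)
[295 134] [343 196]
handle 122 ((596.0975952148438, -358.9128112792969), (12.66437816619873, 59.46677017211914), 89.98302459716797)
[313 141] [325 197]
0.064 2190 [ 0.59761002 -0.36010909  0.07381579] ((595.535888671875, -359.9244079589844), (71.83354949951172, 55.40590286254883), 1.1398371458053589) 0.0737265186490178
0.098 713 [ 0.59674063 -0.36018016  0.10585813] ((595.9430541992188, -360.05987548828125), (63.0498046875, 12.829981803894043), 0.480049192905426) 0.10613772595641668
```

```bash
python3 - <<'E'
from rig import ctrl
from h import *
ctrl.move_ptp((0.46,0.18,0.26),down(0)); print(ctrl.get_time())
im,d,m=snap(ctrl,"wrist","w2")
print(proj(m,(0.556,0.276,0.12)),proj(m,(0.5,0.09,0.034)))
E
```

```text
3.9083
[214.39141167  94.81339584] [385.46268396 147.76867093]
```

View pics/w2.png

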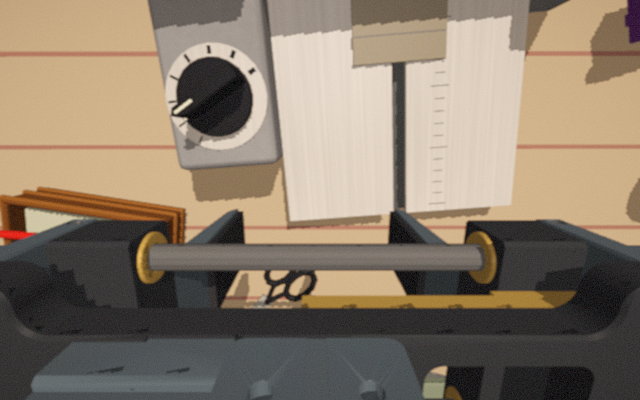

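The dial shows at about (214,97) with its white pointer line at (184,105), pointing left and slightly down. The slot's dark band runs from (400,63) to (402,210), and the board's edge is at row ~63, columns 353–446.

```bash
python3 - <<'E'
from h import *
im,d,m=load("w2.npz")
cv2.imwrite("pics/z4.png",cv2.resize(im[30:165,150:280][:,:,::-1],None,fx=4.4,fy=4.4,interpolation=cv2.INTER_CUBIC))
g=im.astype(float).mean(2)
# slot: per-row dark band subpixel edges, rows 75..200
L=[];Rr=[]
for v in range(72,203,2):
    row=g[v,370:430]; b=np.median(row[:15]); thr=(b+row.min())/2
    dk=np.where(row<thr)[0]; a,e=dk[0],dk[-1]
    # subpixel
    ua=370+a-1+(row[a-1]-thr)/(row[a-1]-row[a]); ue=370+e+(thr-row[e])/(row[e+1]-row[e])
    L.append(onz(m,ua,v,.034)[:2]);Rr.append(onz(m,ue,v,.034)[:2])
L=np.array(L);Rr=np.array(Rr)
for P in (L,Rr,(L+Rr)/2):
    c=np.polyfit(P[:,0],P[:,1],1); res=P[:,1]-np.polyval(c,P[:,0]); print("y=",c[1],"+",c[0],"x  ang deg",np.degrees(np.arctan(c[0])),"rms",res.std()*1e3, "at .5",np.polyval(c,.5))
# bed edges: brightness mask at bed
# board edge rows: between cols 360..390 & 410..440
E=[]
for u in list(range(358,392,2))+list(range(410,442,2)):
    col=g[50:80,u]; df=np.diff(col); i=np.argmax(df); thr=(np.median(col[:8])+np.median(col[-12:]))/2
    j=np.where(col>thr)[0][0]; ve=50+j-1+(thr-col[j-1])/(col[j]-col[j-1]); E.append(onz(m,u,ve,.038)[:2])
E=np.array(E); c=np.polyfit(E[:,1],E[:,0],1); print("edge x=",c[1],"+",c[0],"y, ang",np.degrees(np.arctan(c[0])), (E[:,0]-np.polyval(c,E[:,1])).std()*1e3, "mean",E.mean(0))
for z in(.034,.036,.038,.042): print(z,onz(m,400,E.mean() and 63,z))
# dial
vv,uu=np.mgrid[35:160,155:275]; vv=vv.ravel();uu=uu.ravel()
X=np.array([ondep(m,u,v,d[v,u]) for u,v in zip(uu,vv)])
print("heights",np.histogram(X[:,2],bins=np.arange(0,.15,.005)))
s=(X[:,2]>.122)&(X[:,2]<.14)&(np.hypot(X[:,0]-.556,X[:,1]-.276)<.06)
r=cv2.minAreaRect((X[s][:,:2]*1000).astype(np.float32)); print("bar",s.sum(),r,np.median(X[s][:,2]))
print("housing z",np.median(X[(X[:,2]>.075)&(X[:,2]<.092)][:,2]))
E
```

```text
y= 0.04122316175895627 + 0.07820590762656875 x  ang deg 4.471766575752506 rms 0.11839079477224906 at .5 0.08032611557224065
y= 0.027386185011451895 + 0.07490388331788898 x  ang deg 4.283677013406825 rms 0.08041682769497228 at .5 0.06483812667039639
y= 0.03430468913800843 + 0.07655486716566891 x  ang deg 4.377731999512277 rms 0.06854841351971318 at .5 0.07258212272084288
edge x= 0.6048487968524638 + -0.07763813775952699 y, ang -4.439432089364192 0.5599333733127957 mean [0.59856332 0.08095861]
0.034 [0.60088984 0.07840252 0.034     ]
0.036 [0.60049401 0.07894824 0.036     ]
0.038 [0.60009818 0.07949396 0.038     ]
0.042 [0.59930651 0.08058539 0.042     ]
heights (array([ 419,    0,    0,    0,    0,   17,   73,   29,   31,   28,   33,
         35,   46,   52,   48,  182, 3554, 4414, 2125,  920,   90,  100,
         99,   97,  121,  481,  946,    0,    0]), array([0.   , 0.005, 0.01 , 0.015, 0.02 , 0.025, 0.03 , 0.035, 0.04 ,
       0.045, 0.05 , 0.055, 0.06 , 0.065, 0.07 , 0.075, 0.08 , 0.085,
       0.09 , 0.095, 0.1  , 0.105, 0.11 , 0.115, 0.12 , 0.125, 0.13 ,
       0.135, 0.14 , 0.145]))
bar 1499 ((557.2791137695312, 284.05157470703125), (16.663991928100586, 72.68766021728516), 34.35015869140625) 0.13035466546325086
housing z 0.0851500757611196
```

View pics/z4.png

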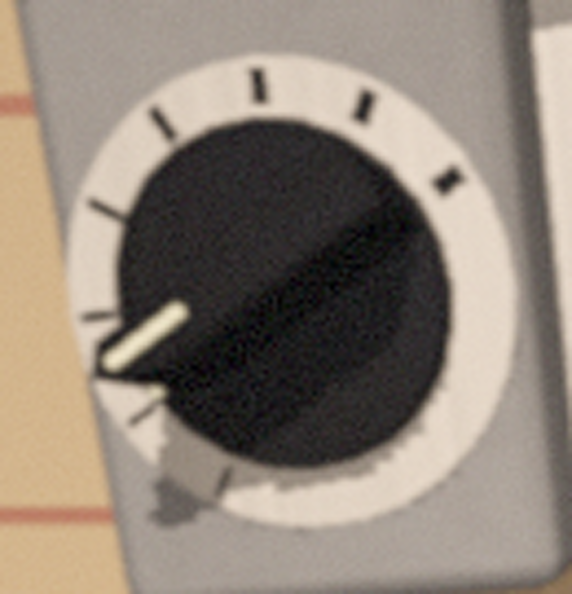

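Reading the dial, the white line points at about 124° in world. The notches sit at roughly 154−30k°, so it starts in notch 1 and has to end near 4°. I'll cross-check the axis in the other cameras, and take a straight-down view of the slot.

```bash
python3 - <<'E'
from rig import ctrl
from h import *
def bar(f,c,zr):
    im,d,m=load(f); u0,v0=proj(m,c).astype(int)
    vv,uu=np.mgrid[v0-45:v0+45,u0-45:u0+45]; vv=np.clip(vv.ravel(),0,399);uu=uu.ravel()
    X=np.array([ondep(m,u,v,d[v,u]) for u,v in zip(uu,vv)])
    s=(X[:,2]>zr[0])&(X[:,2]<zr[1])&(np.hypot(X[:,0]-c[0],X[:,1]-c[1])<.06)
    print(f,s.sum(),cv2.minAreaRect((X[s][:,:2]*1000).astype(np.float32)),X[s].mean(0))
for f in("top0.npz","side0.npz","w2.npz"): bar(f,(.557,.284,.13),(.124,.14))
ctrl.move_ptp((0.49,0.275,0.23),down(np.radians(4.4)))
snap(ctrl,"wrist","w3"); bar("w3.npz",(.557,.284,.13),(.124,.14))
ctrl.move_ptp((0.44,0.07,0.17),down(np.radians(4.4)))
snap(ctrl,"wrist","w4"); print(ctrl.get_time())
E
```

```text
top0.npz 158 ((558.0093994140625, 285.25152587890625), (16.956298828125, 71.73533630371094), 35.31515884399414) [0.55847591 0.28376618 0.13108896]
side0.npz 119 ((555.654052734375, 286.3467102050781), (16.4149227142334, 74.70515441894531), 33.546142578125) [0.5563298  0.28613448 0.1302537 ]
w2.npz 1456 ((557.2645874023438, 284.07281494140625), (16.663991928100586, 72.63613891601562), 34.35015869140625) [0.55809984 0.281025   0.1300768 ]
w3.npz 1592 ((557.3197631835938, 284.3601379394531), (15.992247581481934, 72.83599853515625), 34.175018310546875) [0.55883321 0.28221633 0.13039111]
5.4417
```

View pics/w4.png

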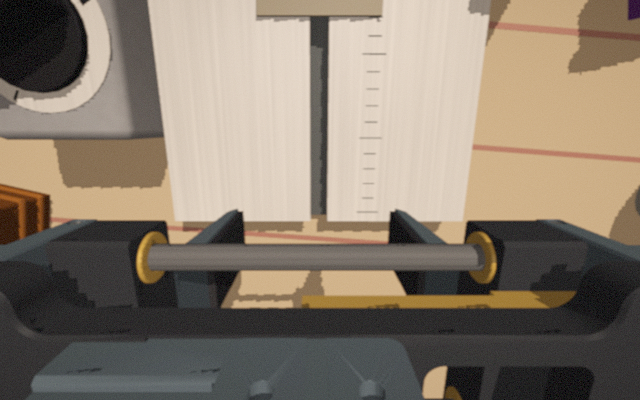

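View pics/w3.png

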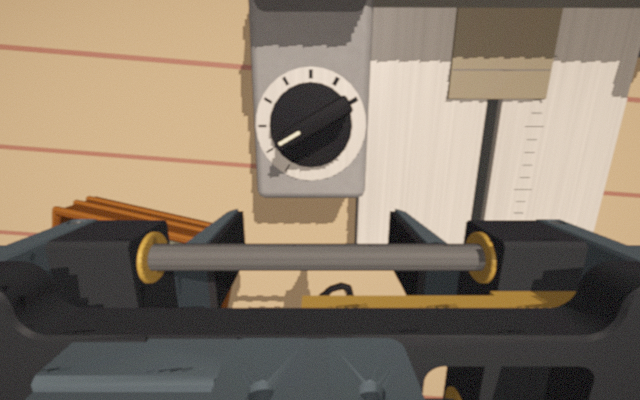

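```bash
cat > slot.py <<'E'
from h import *
def slot(f,rows,cols,zlip=.034):
    im,d,m=load(f); g=im.astype(float).mean(2); L=[];R=[]
    for v in range(*rows):
        row=g[v,cols[0]:cols[1]]; b=np.median(row[:8]); thr=(b+row.min())/2
        dk=np.where(row<thr)[0]; a,e=dk[0],dk[-1]
        ua=cols[0]+a-1+(row[a-1]-thr)/(row[a-1]-row[a]); ue=cols[0]+e+(thr-row[e])/(row[e+1]-row[e])
        L.append(onz(m,ua,v,zlip)[:2]);R.append(onz(m,ue,v,zlip)[:2])
    L=np.array(L);R=np.array(R); print("cam",-m["R"].T@m["t"])
    for P in (L,R):
        c=np.polyfit(P[:,0],P[:,1],1); print("y(.5)",np.polyval(c,.5),"ang",np.degrees(np.arctan(c[0])),"rms mm",1e3*(P[:,1]-np.polyval(c,P[:,0])).std())
E
python3 - <<'E'
from slot import *
slot("w4.npz",(25,205,3),(295,345))
im,d,m=load("w4.npz"); z=np.load("w4.npz"); R=Ro.from_rotvec(z["r"]).as_matrix()
print([proj(m,z["p"]+R@[0,0,h]).round(1) for h in(0,.025,.05,.1)],m["cx"])
g=im.astype(float).mean(2)
print(g[100,300:340].astype(int)); print(g[5:30,270].astype(int)); print(g[205:225,270].astype(int))
E=[]
for u in list(range(262,308,2))+list(range(332,380,2)):
    col=g[5:30,u]; thr=(np.median(col[:6])+np.median(col[-8:]))/2
    j=np.where(col>thr)[0][0]; ve=5+j-1+(thr-col[j-1])/(col[j]-col[j-1]); E.append(onz(m,u,ve,.036)[:2])
E=np.array(E); c=np.polyfit(E[:,1],E[:,0],1); print("edge ang",np.degrees(np.arctan(c[0])),"x at y=.077",np.polyval(c,.077),(E[:,0]-np.polyval(c,E[:,1])).std(),E[:,1].min(),E[:,1].max())
B=[onz(m,u,215+0,.034) for u in(200,)];
for u in (200,270,400):
    col=g[200:225,u]; dd=np.diff(col); v=200+np.argmin(dd)+.5; print("near edge",u,v,onz(m,u,v,.034))
print("bed z",[ondep(m,u,v,d[v,u])[2].round(4) for u,v in((220,100),(280,150),(440,120))], "board z",[ondep(m,u,v,d[v,u]).round(4) for u,v in((280,5),(360,5))])
E
```

```text
cam [0.50735821 0.07565555 0.31665908]
y(.5) 0.08066801935651584 ang 4.457073655305272 rms mm 0.08129291347295146
y(.5) 0.06434579373598981 ang 4.325446374851388 rms mm 0.0646680152104281
[array([316.5, 250.5]), array([316.4, 233.9]), array([316.4, 221.1]), array([316.3, 203. ])] 316.08165016422447
[213 211 212 210 209 211 215 214 210 185 138 102  96 100 102 104 101  99
 100  98  87  73  65  64  61  60  62 103 159 198 210 210 209 208 209 211
 213 212 210 208]
[151 152 150 152 153 149 152 154 152 142 103 101 127 153 184 203 209 208
 210 208 206 208 206 209 209]
[206 205 206 208 205 208 206 207 206 206 205 206 207 206 208 198 160 115
 108 113]
edge ang -4.397590932185356 x at y=.077 0.598754228448285 0.0007038908399411123 0.028143578731107885 0.13017616614692712
near edge 200 221.5 [0.40214192 0.18914378 0.034     ]
near edge 270 221.5 [0.40776591 0.11624994 0.034     ]
near edge 400 209.5 [ 0.43115139 -0.01720484  0.034     ]
bed z [np.float64(0.0339), np.float64(0.0338), np.float64(0.0336)] board z [array([0.6067, 0.1146, 0.0384]), array([0.6127, 0.0455, 0.0365])]
```

```bash
python3 - <<'E'
from rig import ctrl
from h import *
p=np.array([0.575,0.0725+.0766*.075,0.17])
q=ctrl.ik(p,down(np.radians(-175.6))); print(q)
ctrl.move_ptp(p,down(np.radians(-175.6)))
snap(ctrl,"wrist","w5"); print(ctrl.get_time())
E
```

```text
[ 0.11542888  0.37864108  1.6571633   0.          1.10578827 -1.53216193]
8.1583
```

View pics/w5.png

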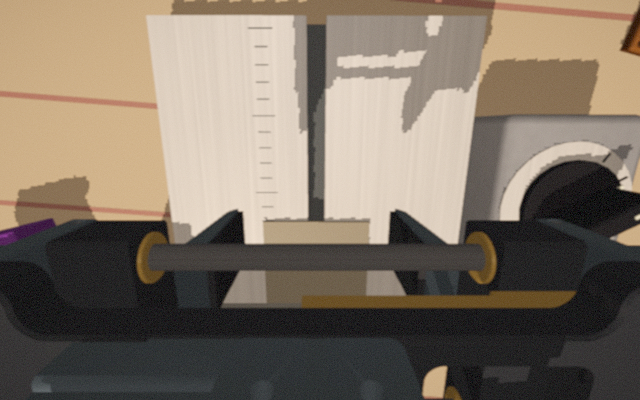

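```bash
python3 - <<'E'
from slot import *
im,d,m=load("w5.npz"); g=im.astype(float).mean(2)
for v in (50,120,150,190): print(g[v,295:340].astype(int))
def sub(row,lo,hi,lev):
    # first crossing down / last crossing up using local levels
    dk=np.where(row<lev)[0]; return dk[0],dk[-1]
L=[];R=[]
for v in range(35,205,3):
    row=g[v,295:345]; dr=np.diff(row)
    def cross(i0,thr,rows):
        pass
    a=np.argmin(dr[:22]); e=12+np.argmax(dr[12:])
    # centroid of gradient around the peak
    def cen(i,s):
        w=np.clip(s*dr[max(i-2,0):i+3],0,None); return (w*np.arange(max(i-2,0),i+3)).sum()/w.sum()+.5
    L.append(onz(m,295+cen(a,-1),v,.034)[:2]); R.append(onz(m,295+cen(e,1),v,.034)[:2])
for P in map(np.array,(L,R)):
    c=np.polyfit(P[:,0],P[:,1],1); print("w5 y(.5)",np.polyval(c,.5),np.degrees(np.arctan(c[0])),1e3*(P[:,1]-np.polyval(c,P[:,0])).std())
im,d,m=load("w4.npz"); g=im.astype(float).mean(2); L=[];R=[]
for v in range(25,205,3):
    row=g[v,295:345]; dr=np.diff(row); a=np.argmin(dr[:20]); e=20+np.argmax(dr[20:])
    def cen(i,s):
        w=np.clip(s*dr[max(i-2,0):i+3],0,None); return (w*np.arange(max(i-2,0),i+3)).sum()/w.sum()+.5
    L.append(onz(m,295+cen(a,-1),v,.034)[:2]); R.append(onz(m,295+cen(e,1),v,.034)[:2])
for P in map(np.array,(L,R)):
    c=np.polyfit(P[:,0],P[:,1],1); print("w4 y(.5)",np.polyval(c,.5),np.degrees(np.arctan(c[0])),1e3*(P[:,1]-np.polyval(c,P[:,0])).std())
# board edge from w5
im,d,m=load("w5.npz"); g=im.astype(float).mean(2)
for u in (280,345,360): print(u,g[212:232,u].astype(int))
for u in (280,345): print(onz(m,u,219.5,.036),onz(m,u,219.5,.038))
E
```

```text
[145 150 149 146 149 150 147 146 148 147 146 125  81  64  62  57  60  58
  62  64  69  66  64  63  62  61  65  58  54  64  95 125 141 149 150 149
 150 148 146 148 147 148 147 147 146]
[210 210 207 191 163 147 143 144 142 145 143 130 103  69  61  57  55  72
  84  97 100 102 103  98  99 100 101 100 100 124 170 202 214 217 214 210
 212 212 214 214 214 214 215 214 215]
[209 206 212 213 213 214 212 209 208 212 210 193 153  92  61  52  63  63
  61  70  81  99 100 102 101 101  97 101 100 130 181 209 216 214 211 213
 210 212 212 214 216 215 214 214 213]
[210 213 209 212 213 212 210 208 212 210 213 203 171 111  72  59  62  65
  78  91 100 102 105 100 103 102  99  98 112 153 192 213 214 214 212 210
 211 213 215 213 212 212 211 212 214]
w5 y(.5) 0.06420401558270608 4.50412119274819 0.11866890111995665
w5 y(.5) 0.08112924674046064 4.317598620583409 0.14481450406066845
w4 y(.5) 0.08113525687964822 4.381955615448271 0.08018018851950806
w4 y(.5) 0.06432123369355865 4.3163365331001895 0.06513659130410686
280 [212 214 213 213 217 205 173 137 120 115 145 160 158 159 158 160 157 160
 159 157]
345 [211 214 212 215 212 203 172 144 126 111 129 147 154 151 153 153 154 153
 154 153]
360 [215 213 214 214 213 214 203 172 134 116 133 149 154 153 152 151 151 152
 152 153]
[0.6032734  0.04350549 0.036     ] [0.60258348 0.04372024 0.038     ]
[0.59805185 0.11037323 0.036     ] [0.59739929 0.11010949 0.038     ]
```

```bash
python3 - <<'E'
from rig import ctrl
from h import *
yaw=np.radians(124.2); c=np.array([.5573,.2843])
ctrl.move_ptp((*c,.20),down(yaw))
ctrl.command_gripper(.045,10)
ctrl.move_straight((*c,.127),vel=.12)
print(ctrl.get_time(),ctrl.get_q().round(3) if hasattr(ctrl.get_q(),'round') else ctrl.get_q(), ctrl.get_wrist_force())
ctrl.command_gripper(0.0,8); ctrl.dwell(.1)
print(ctrl.get_gripper_width(),ctrl.get_wrist_force(),ctrl.get_moment(),ctrl.get_ee_pos(),ctrl.get_time())
E
```

```text
11.0083 [ 0.453  0.482  1.6    0.     1.057 -0.144] [ 0.06948243  0.68477827 -0.0612477 ]
0.01592727056401734 [1.12980234 0.79328392 1.36593401] [ 0.16685888 -0.27833902  0.00419203] [0.55781905 0.28464209 0.12744112] 11.6583
```

```bash
python3 - <<'E'
from rig import ctrl
from h import *
ctrl.command_gripper(0.0,30)
q=np.array(ctrl.get_q()); 
for k in (1,2):
    q[5]+=np.radians(60+1*(k==2)); ctrl.move_joints(q)
    print(ctrl.get_time(),ctrl.get_wrist_force(),ctrl.get_moment(),ctrl.get_gripper_width(),ctrl.get_ee_pos())
ctrl.command_gripper(.05,10); ctrl.dwell(.1)
ctrl.move_straight((*ctrl.get_ee_pos()[:2],.2),vel=.15)
ctrl.move_ptp((0.49,0.275,0.23),down(np.radians(4.4)))
im,d,m=snap(ctrl,"wrist","w6"); print(ctrl.get_time())
vv,uu=np.mgrid[60:190,250:370]; X=np.array([ondep(m,u,v,d[v,u]) for u,v in zip(uu.ravel(),vv.ravel())])
s=(X[:,2]>.124)&(X[:,2]<.14)&(np.hypot(X[:,0]-.557,X[:,1]-.284)<.06); print(cv2.minAreaRect((X[s][:,:2]*1000).astype(np.float32)))
E
```

```text
12.8583 [-4.01421712  1.47558363  4.85280887] [ 0.1533254   0.60001099 -0.04681303] 0.01581182286286938 [0.55661432 0.28454022 0.12741123]
13.8583 [-6.81082476  4.04407801  5.55652909] [0.66093265 1.16557712 0.23001217] 0.01601506325443982 [0.55586143 0.28557466 0.12737993]
15.725
((554.73388671875, 285.5306091308594), (72.47290802001953, 15.73971176147461), 4.66877555847168)
```

View pics/w6.png

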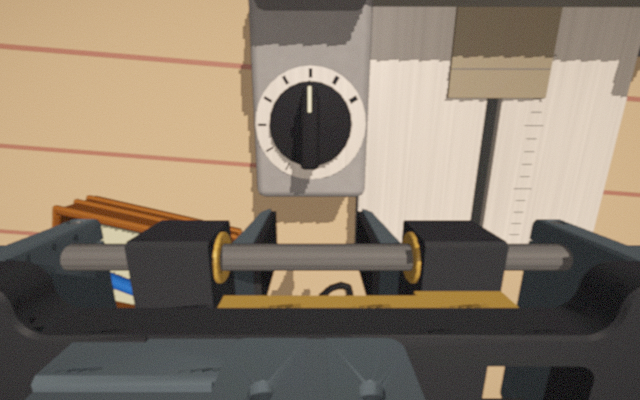

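```bash
python3 - <<'E'
from h import *
im,d,m=load("w1.npz"); hsv=cv2.cvtColor(im,cv2.COLOR_RGB2HSV)
mk=(hsv[...,0]>130)&(hsv[...,0]<165)&(hsv[...,1]>100); mk[215:]=0
n,lab,st,_=cv2.connectedComponentsWithStats(mk.astype(np.uint8))
for i in range(1,n):
    if st[i,4]<200: continue
    v,u=np.where(lab==i); X=np.array([ondep(m,a,b,d[b,a]) for a,b in zip(u,v)]); print(st[i],X.min(0).round(3),X.max(0).round(3))
    w=X[(X[:,0]>.57)]; print(" near x>.57:",w.max(0) if len(w) else None)
E
```

```text
[ 174   74   79   65 2606] [ 0.627 -0.356  0.032] [ 0.698 -0.193  0.405]
 near x>.57: [ 0.69779475 -0.19296647  0.40548278]
[ 387  158   66   53 2246] [ 0.538 -0.526  0.025] [ 0.641 -0.356  0.405]
 near x>.57: [ 0.64113624 -0.35555783  0.40548278]
```

```bash
python3 - <<'E'
from h import *
im,d,m=load("w1.npz"); hsv=cv2.cvtColor(im,cv2.COLOR_RGB2HSV)
mk=(hsv[...,0]>130)&(hsv[...,0]<165)&(hsv[...,1]>100)&(d>.1); mk[215:]=0
v,u=np.where(mk); X=np.array([ondep(m,a,b,d[b,a]) for a,b in zip(u,v)])
X=X[X[:,2]<.2]
for s in(X[:,1]>-.36,X[:,1]<-.36):
    P=X[s]; print(P.min(0).round(3),P.max(0).round(3), cv2.minAreaRect((P[:,:2]*1000).astype(np.float32)))
E
python3 - <<'E'
from rig import ctrl
from h import *
y=np.radians(0.7)
ctrl.move_ptp((.5960,-.3598,.20),down(y))
ctrl.command_gripper(.076,10)
snap(ctrl,"wrist","w7"); print(ctrl.get_time())
E
```

```text
[ 0.627 -0.276  0.032] [ 0.698 -0.193  0.094] ((662.8224487304688, -234.3494873046875), (54.93975067138672, 71.12857055664062), 18.051288604736328)
[ 0.538 -0.526  0.025] [ 0.601 -0.449  0.095] ((568.9801635742188, -487.6346740722656), (54.71454620361328, 70.24085235595703), 9.917306900024414)
18.6583
```

View pics/w7.png

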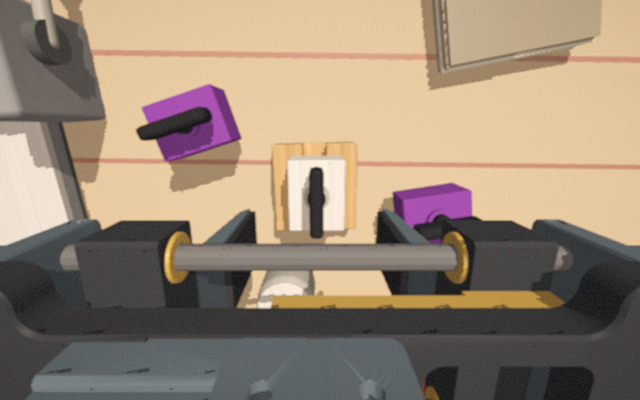

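```bash
python3 - <<'E'
from rig import ctrl
from h import *
print(ctrl.move_straight((.5960,-.3598,.066),vel=.1,until_force=8))
print(ctrl.get_wrist_force())
ctrl.command_gripper(0.03,30); print(ctrl.get_gripper_width(),ctrl.get_wrist_force(),ctrl.get_ee_pos())
ctrl.move_straight((.5960,-.3598,.16),vel=.12); print(ctrl.get_wrist_force(),ctrl.get_moment(),ctrl.get_gripper_width(),ctrl.get_time())
th=.0765
ctrl.move_ptp((.52,.0727+th*.02,.16),down(th))
snap(ctrl,"wrist","w8"); print(ctrl.get_time(), ctrl.get_ee_pos())
E
```

```text
False
[-0.41772489 -1.31362962 -0.25329533]
0.0559186333055268 [-0.74564076 -0.30129332  1.45006191] [ 0.5961182  -0.35987785  0.06636382]
[ 0.56183272 -0.27574559 -5.57186893] [ 0.04486254 -0.02845574 -0.03557249] 0.05597713064435151 21.525
23.1917 [0.52073173 0.0733816  0.16004326]
```

View pics/w8.png

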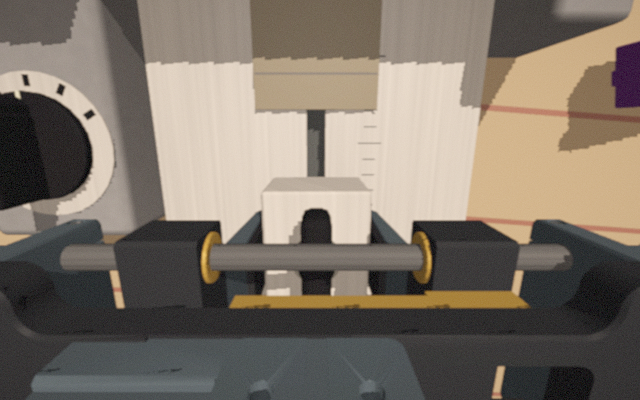

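```bash
python3 - <<'E'
from rig import ctrl
from h import *
th=.0765
ctrl.dwell(.2); print(ctrl.get_ee_pos(), (Ro.from_rotvec(ctrl.get_ee_rot())*Ro.from_euler("x",np.pi)).as_euler("xyz"))
p=np.array(ctrl.get_ee_pos()); line=.0727+th*(p[0]-.5); print("err mm",1e3*(line-p[1]))
tgt=np.array([.52,.0727+th*.02+ (line-p[1]),.095])
ctrl.move_straight(tgt,vel=.1); ctrl.dwell(.15)
p=np.array(ctrl.get_ee_pos()); print(p,"err mm",1e3*(.0727+th*(p[0]-.5)-p[1]))
tgt[2]=.0705
print(ctrl.move_straight(tgt,vel=.04,until_force=6)); print(ctrl.get_ee_pos(),ctrl.get_wrist_force(),ctrl.get_time())
E
```

```text
[0.52033813 0.07361479 0.15989111] [-9.67133663e-05  1.83293951e-05  7.53922993e-02]
err mm 0.6410810442958742
[0.52062273 0.07495302 0.09580695] err mm -0.6753792823733229
True
[0.51931173 0.0747953  0.07025735] [-0.12239352 -1.17072011  6.83250085] 24.9417
```

```bash
python3 - <<'E'
from rig import ctrl
from h import *
th=.0765
ctrl.dwell(.1)
p=np.array(ctrl.get_ee_pos()); print(p,ctrl.get_wrist_force())
s=.06
t=p+np.array([np.cos(th)*s,np.sin(th)*s,.0]); t[1]=.0727+th*(t[0]-.5); t[2]=.0712
print(ctrl.move_straight(t,vel=.03,until_force=9)); print(ctrl.get_ee_pos(),ctrl.get_wrist_force(),ctrl.get_time())
ctrl.dwell(.1); print(ctrl.get_ee_pos(),ctrl.get_wrist_force(),ctrl.get_time(),ctrl.get_gripper_width())
snap(ctrl,"wrist","w9")
E
```

```text
[0.51929984 0.07479662 0.07024255] [ 0.58124591 -1.05083734  5.78820467]
True
[0.51947282 0.07480878 0.07039313] [-0.81775597 -0.28788531  4.12072984] 25.4917
[0.51945003 0.07480989 0.07036989] [-0.92381261 -0.6830853   4.92159491] 25.5917 0.05586147223525799
```

View pics/w9.png

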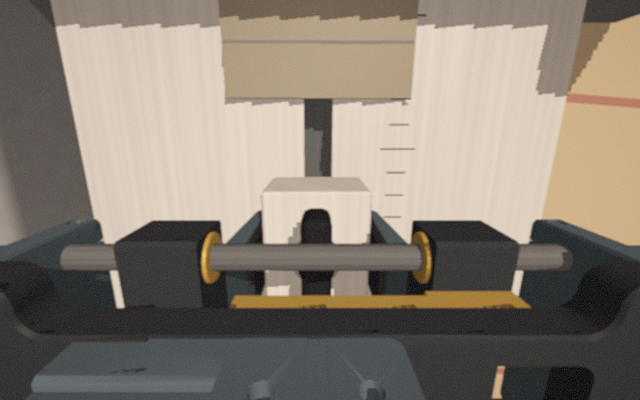

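```bash
python3 - <<'E'
from rig import ctrl
from h import *
th=.0765
p=np.array(ctrl.get_ee_pos())
ctrl.move_straight(p+[0,0,.0006],vel=.02); ctrl.dwell(.1); print(ctrl.get_ee_pos(),ctrl.get_wrist_force())
for s in (.015,.015,.015,.02):
    p=np.array(ctrl.get_ee_pos())
    t=p+np.array([np.cos(th)*s,np.sin(th)*s,.0]); t[2]=.0712
    r=ctrl.move_straight(t,vel=.03,until_force=16); print(r,ctrl.get_ee_pos(),ctrl.get_wrist_force(),ctrl.get_time())
    if r: break
E
```

```text
[0.51905676 0.07478042 0.07052055] [ 0.17190884 -0.57900004 -0.63829488]
False [0.53383026 0.07588469 0.07079441] [-0.04168746  0.45956237 -5.57922212] 26.625
False [0.54864996 0.07701652 0.07109162] [-0.2246346  -0.53504296 -4.57388759] 27.2667
False [0.56344512 0.07815622 0.071051  ] [-0.67909984 -0.16123478 -4.38587098] 27.9083
True [0.56755278 0.07851008 0.07080486] [-1.89819011  0.03595787  5.48949747] 28.3083
```

```bash
python3 - <<'E'
from rig import ctrl
from h import *
snap(ctrl,"wrist","w10"); snap(ctrl,"side","s10"); im,d,m=snap(ctrl,"top","t10")
b=cv2.imread("pics/w10.png"); cv2.imwrite("pics/z10.png",cv2.resize(b[20:260,200:430],None,fx=2.5,fy=2.5,interpolation=cv2.INTER_CUBIC))
b=cv2.imread("pics/s10.png"); cv2.imwrite("pics/z11.png",cv2.resize(b[140:270,190:360],None,fx=4.5,fy=4.5,interpolation=cv2.INTER_CUBIC))
print(ctrl.get_time(),ctrl.get_ee_pos(),ctrl.get_wrist_force(),ctrl.get_moment())
E
```

```text
28.4583 [0.56748624 0.07850908 0.07079219] [-0.4558503  -0.55550195  5.2769498 ] [ 0.02877465 -0.19007336  0.01929905]
```

View pics/z10.png

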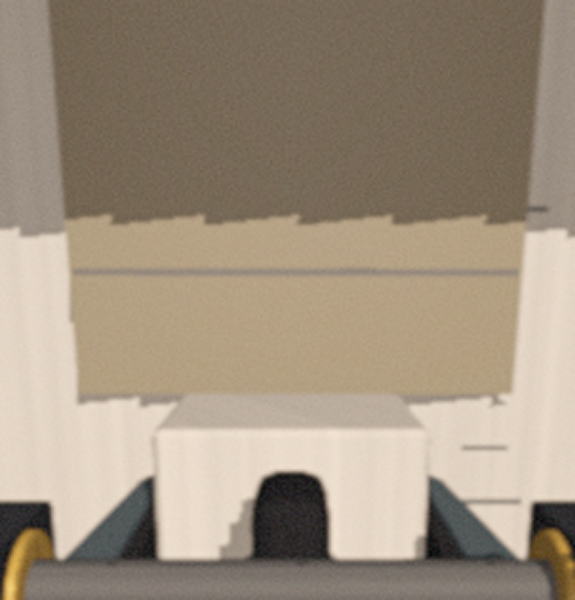

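View pics/z11.png

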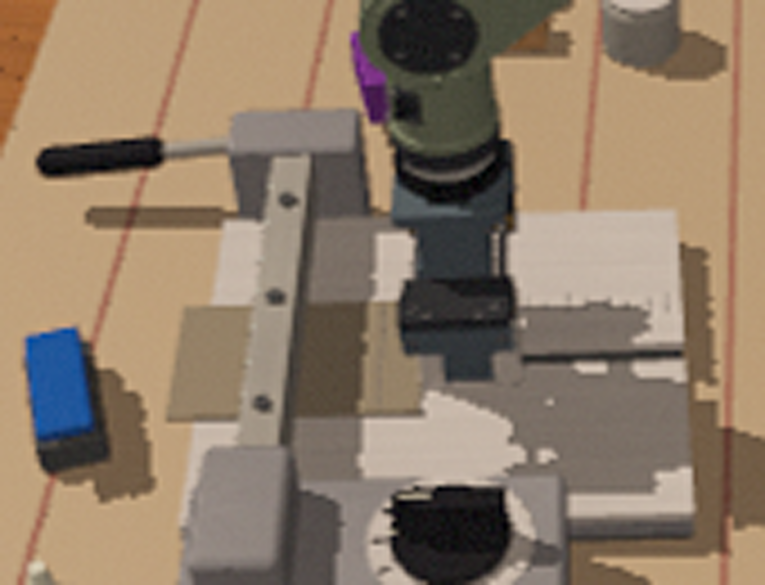

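```bash
python3 - <<'E'
from h import *
im,d,m=load("w10.npz"); g=im.astype(float).mean(2)
for u in (240,248,256,290,320,340,375,385,395,400):
    print(u,g[165:200,u].astype(int))
E
```

```text
240 [155 153 155 152 154 155 155 156 155 155 154 152 147 145 146 169 200 214
 212 212 212 212 213 213 213 214 213 213 212 211 212 214 212 213 213]
248 [156 155 156 155 156 156 155 155 153 158 157 154 147 149 172 204 216 214
 217 216 214 215 217 215 215 216 216 216 218 216 216 216 216 218 217]
256 [154 153 157 157 156 155 154 157 154 152 156 154 153 152 156 159 161 178
 203 212 214 214 214 212 213 214 214 212 213 213 213 212 213 212 212]
290 [158 156 156 158 155 155 154 158 155 158 154 156 163 173 173 173 174 177
 174 175 176 171 174 172 173 182 195 212 221 219 217 217 215 215 214]
320 [155 156 155 154 157 154 156 157 152 155 158 156 163 171 170 170 173 173
 172 172 174 171 177 175 174 183 198 217 222 219 221 216 216 216 218]
340 [157 155 157 153 155 156 155 157 155 156 157 155 165 171 171 170 171 172
 171 171 173 172 171 173 171 177 196 213 219 218 217 215 214 215 216]
375 [152 156 154 155 151 155 156 156 154 152 156 152 152 142 139 169 199 213
 211 212 212 213 210 210 212 211 213 210 213 209 211 211 211 212 211]
385 [154 151 153 157 153 155 152 154 156 155 155 153 147 142 169 199 210 211
 210 210 211 209 209 210 210 208 211 208 208 210 209 209 202 179 172]
395 [157 152 157 151 155 153 156 155 158 153 156 152 150 168 198 208 205 200
 207 213 213 212 211 213 213 211 211 213 211 212 211 213 203 173 163]
400 [153 155 156 155 155 156 155 154 153 152 153 159 178 200 198 173 170 201
 211 214 211 212 212 212 212 213 212 212 211 212 215 214 203 177 163]
```

```bash
python3 - <<'E'
from h import *
im,d,m=load("w10.npz")
print("edge",onz(m,320,177,.038),"face top",onz(m,320,191,.078), "cam",-m["R"].T@m["t"], np.load("w10.npz")["p"])
for z in (.0765,.080): print(onz(m,320,191,z))
print(ondep(m,320,193,d[193,320]),ondep(m,320,195,d[195,320]),ondep(m,320,170,d[170,320]))
E
```

```text
edge [0.6024496  0.07892516 0.038     ] face top [0.60325336 0.07955167 0.078     ] cam [0.63710206 0.08420029 0.2149274 ] [0.56755278 0.07851008 0.07080486]
[0.60288256 0.07950075 0.0765    ]
[0.60374777 0.07961957 0.08      ]
[0.60201571 0.07943999 0.07714348] [0.60091733 0.07934787 0.07688185] [0.60704291 0.07930648 0.03881642]
```

Contact is consistent: the block's face is at x≈0.603 and the board's edge at ≈0.6025, with the block top at z≈0.077, so it is seated. I'll release it and look from above.

```bash
python3 - <<'E'
from rig import ctrl
from h import *
ctrl.command_gripper(.076,10); ctrl.dwell(.3)
p=np.array(ctrl.get_ee_pos()); print(p,ctrl.get_wrist_force(),ctrl.get_time())
ctrl.move_straight((p[0],p[1],.15),vel=.12)
ctrl.move_straight((p[0]-.045,p[1]-.0035,.18),vel=.15)
ctrl.dwell(.1)
im,d,m=snap(ctrl,"wrist","w11"); print(ctrl.get_time())
for lo,hi in ((.068,.084),(.10,.12)):
    u0,v0=proj(m,(.567,.0785,.08)).astype(int); 
    vv,uu=np.mgrid[max(v0-70,0):min(v0+50,215),u0-70:u0+70]
    X=np.array([ondep(m,u,v,d[v,u]) for u,v in zip(uu.ravel(),vv.ravel())])
    s=(X[:,2]>lo)&(X[:,2]<hi)&(abs(X[:,1]-.0785)<.05); print(s.sum(),cv2.minAreaRect((X[s][:,:2]*1000).astype(np.float32)),np.median(X[s][:,2]))
E
```

```text
[0.56566412 0.0782772  0.06888632] [-0.39687303  1.14538649 -1.05560441] 29.2667
30.75
4090 ((566.2559814453125, 78.25682067871094), (71.70166778564453, 56.134437561035156), 4.360759258270264) 0.07768105176373108
1422 ((566.6900024414062, 78.33657836914062), (62.53144836425781, 12.556747436523438), 3.9742863178253174) 0.11024006334316695
```

View pics/w11.png

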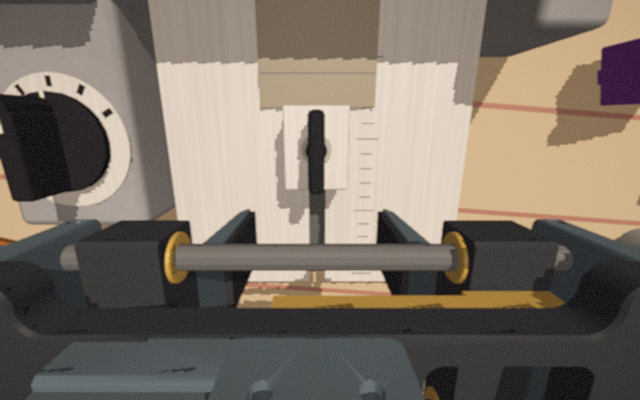

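```bash
python3 - <<'E'
from h import *
im,d,m=load("w11.npz"); g=im.astype(float).mean(2)
b=cv2.imread("pics/w11.png"); cv2.imwrite("pics/z12.png",cv2.resize(b[85:205,245:390],None,fx=5,fy=5,interpolation=cv2.INTER_CUBIC))
for u in (262,270,278,282,292,300,335,343,356,364,372): print(u,g[94:118,u].astype(int))
print("cam",-m["R"].T@m["t"])
def edge(us,z,lo=94,hi=118):
    out=[]
    for u in us:
        col=g[lo:hi,u]; thr=185; j=np.where(col>thr)[0][0]; v=lo+j-1+(thr-col[j-1])/(col[j]-col[j-1]); out.append(onz(m,u,v,z)[:2])
    return np.array(out)
th=.0765; ux=np.array([np.cos(th),np.sin(th)])
for z in(.034,.038): print("board along-slot",z,(edge([262,266,270,274,356,360,364,368],z)@ux).round(4))
print("block",(edge([292,296,300,335,340,343],.078)@ux).round(4))
E
```

```text
262 [156 154 157 157 155 155 154 153 158 155 154 157 150 139 142 148 171 206
 217 219 217 215 216 216]
270 [157 158 155 156 155 155 156 154 156 157 157 160 150 141 147 174 205 217
 218 217 217 218 218 218]
278 [156 158 158 155 158 156 157 159 159 156 159 160 151 142 142 146 160 190
 210 215 216 215 215 214]
282 [160 155 158 156 160 158 158 160 159 156 157 163 171 172 168 166 174 193
 203 201 200 202 200 199]
292 [157 158 157 160 154 158 160 156 156 156 165 192 216 223 222 221 220 221
 219 221 221 222 221 222]
300 [161 157 161 158 159 157 156 160 159 153 164 190 214 219 217 218 218 217
 218 216 217 217 217 218]
335 [159 156 161 160 158 162 160 158 161 158 167 190 211 216 215 215 216 213
 214 215 216 215 215 214]
343 [160 156 156 159 163 159 157 159 156 156 167 189 210 216 216 216 216 216
 216 217 216 217 217 217]
356 [159 161 155 161 156 160 159 161 156 158 160 159 150 141 141 160 189 208
 214 214 214 213 214 213]
364 [158 158 158 160 157 158 157 155 156 160 159 158 144 122 132 175 203 214
 211 212 213 213 213 212]
372 [158 157 156 158 155 155 158 158 154 157 159 155 146 153 184 188 183 201
 213 214 215 215 214 213]
cam [0.59129022 0.08059375 0.32313224]
board along-slot 0.034 [0.6031 0.6041 0.6041 0.6048 0.6037 0.604  0.6042 0.6049]
board along-slot 0.038 [0.603  0.604  0.604  0.6046 0.6036 0.6039 0.604  0.6048]
block [0.6065 0.6064 0.6064 0.6065 0.6065 0.6064]
```

View pics/z12.png

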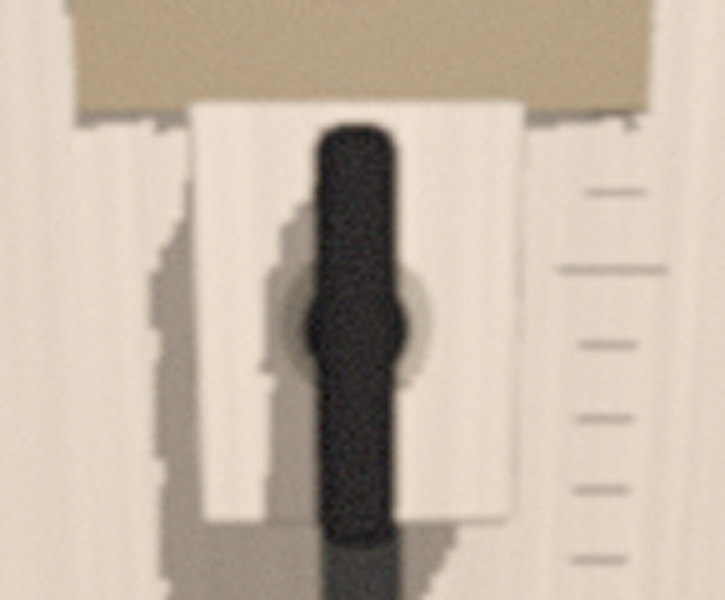

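```bash
python3 - <<'E'
from rig import ctrl
from h import *
th=.0765; yaw=th-np.pi
c=np.array([.5666,.0784])
ctrl.move_ptp((*c,.17),down(yaw)); ctrl.command_gripper(.036,8); ctrl.dwell(.1)
p=np.array(ctrl.get_ee_pos()); print("at",p,ctrl.get_q()); e=c-p[:2]
ctrl.move_straight((*(c+e),.109),vel=.1,until_force=8)
ctrl.dwell(.1); print(ctrl.get_ee_pos(),ctrl.get_wrist_force())
ctrl.command_gripper(0,10); ctrl.dwell(.1)
print(ctrl.get_gripper_width(),ctrl.get_ee_pos(),ctrl.get_wrist_force(),ctrl.get_time())
E
```

```text
at [0.56659266 0.07840628 0.17000777] [ 1.17396851e-01  3.66363926e-01  1.67675086e+00  1.11899682e-05
  1.09847935e+00 -1.52989590e+00]
[0.56722448 0.0784839  0.10983172] [0.08834162 0.12023341 1.21998155]
0.013331058664843552 [0.56668338 0.07844494 0.10923418] [-0.18040719  0.32775094  2.13322909] 35.6917
```

```bash
python3 - <<'E'
from rig import ctrl
from h import *
th=.0765; u=np.array([np.cos(th),np.sin(th),0])
ctrl.command_gripper(0,15)
p=np.array(ctrl.get_ee_pos()); f0=np.array(ctrl.get_wrist_force())
for k in range(8):
    ctrl.move_straight(p+u*.0005*(k+1),vel=.01)
    q=np.array(ctrl.get_ee_pos()); f=np.array(ctrl.get_wrist_force())-f0
    print(round(1e3*(q-p)@u,2),f.round(2),round(ctrl.get_time(),2))
    if f@u<-5: break
E
```

```text
0.1 [-1.89 -0.36  0.46] 36.16
0.19 [-3.62 -0.78  1.95] 36.41
0.29 [-4.89 -1.16  3.16] 36.66
0.37 [-4.86 -1.19  2.58] 36.91
0.46 [-6.06 -0.19  4.49] 37.16
```

```bash
python3 - <<'E'
from rig import ctrl
from h import *
p=np.array(ctrl.get_ee_pos())
ctrl.move_straight(p,vel=.02)
ctrl.command_gripper(.03,8); ctrl.dwell(.35); print(ctrl.get_ee_pos(),ctrl.get_wrist_force())
ctrl.command_gripper(0,12); ctrl.command_gripper(0,45); print(ctrl.get_gripper_width(),ctrl.get_ee_pos(),ctrl.get_wrist_force(),ctrl.get_time())
q=np.array(ctrl.get_q())
for k,a in enumerate((45,30,16)):
    q[5]+=np.radians(a); ctrl.move_joints(q)
    print(a,ctrl.get_time(),ctrl.get_wrist_force(),ctrl.get_moment(),ctrl.get_gripper_width(),ctrl.get_ee_pos(), np.degrees(ctrl.get_q()[5]-q[5]))
E
```

```text
[0.56717142 0.07846185 0.10931372] [-0.6954534  -0.49382192 -0.92273718]
0.012423287119398316 [0.56714923 0.0785134  0.10931856] [0.25086584 0.11803549 1.0868903 ] 38.85
45 39.625 [-0.1603968  -0.86317409  0.23230987] [-0.16982603 -0.13499272 -0.07766338] 0.012779475055085442 [0.56711521 0.07832346 0.10933809] -0.06802220896945767
30 40.1917 [-1.65712968 -1.081516    1.55638418] [-0.23311947 -0.06524854 -0.0587414 ] 0.012550257215841526 [0.56696558 0.07833522 0.1093145 ] -0.13609285727842482
16 40.5667 [-2.19895769 -1.39036557  1.52457984] [-0.36891132  0.25195874 -0.00525932] 0.012782580631236988 [0.56668833 0.07834209 0.10931197] -0.21608634322323594
```

```bash
python3 - <<'E'
from rig import ctrl
from h import *
ctrl.command_gripper(.04,10); ctrl.dwell(.1)
p=np.array(ctrl.get_ee_pos()); ctrl.move_straight((*p[:2],.16),vel=.12)
ctrl.move_ptp((.5225,.075,.18),down(np.radians(4.4))); ctrl.dwell(.1)
im,d,m=snap(ctrl,"wrist","w12"); print(ctrl.get_time())
for lo,hi in ((.068,.084),(.10,.12)):
    u0,v0=proj(m,(.567,.0785,.08)).astype(int)
    vv,uu=np.mgrid[max(v0-70,0):min(v0+50,215),u0-70:u0+70]
    X=np.array([ondep(m,u,v,d[v,u]) for u,v in zip(uu.ravel(),vv.ravel())])
    s=(X[:,2]>lo)&(X[:,2]<hi)&(abs(X[:,1]-.0785)<.05); print(s.sum(),cv2.minAreaRect((X[s][:,:2]*1000).astype(np.float32)),np.median(X[s][:,2]))
E
```

```text
43.3833
4131 ((565.8602294921875, 78.43101501464844), (72.15962219238281, 56.11140823364258), 3.367938995361328) 0.07769187619330875
1442 ((565.9872436523438, 78.23493957519531), (13.075182914733887, 63.7761116027832), 3.5343377590179443) 0.11012268888940903
```

View pics/w12.png

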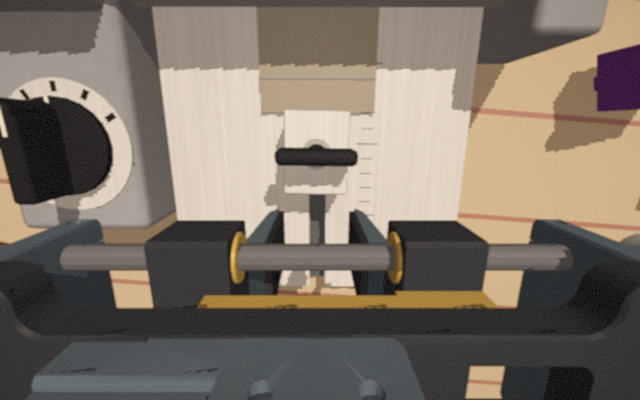

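```bash
python3 - <<'E'
from h import *
th=.0765; ux=np.array([np.cos(th),np.sin(th)])
for f in("w11.npz","w12.npz"):
    im,d,m=load(f); g=cv2.GaussianBlur(im.astype(np.float32).mean(2),(5,1),0)
    def edge(us,z,thr,up,lo=90,hi=130):
        o=[]
        for u in us:
            col=g[lo:hi,u]; j=np.where(col>thr if up else col<thr)[0][0]; v=lo+j-1+(thr-col[j-1])/(col[j]-col[j-1]); o.append(onz(m,u,v,z)[:2]@ux)
        return np.array(o)
    B=edge([264,267,270,273,276,356,359,362,365,368],.038,150,False); K=edge([292,296,300,334,338,342],.078,185,True)
    print(f,B.round(4),K.round(4),"gap mm",1e3*(np.median(B)-np.median(K)))
b=cv2.imread("pics/w12.png"); cv2.imwrite("pics/z13.png",cv2.resize(b[85:205,245:390],None,fx=5,fy=5,interpolation=cv2.INTER_CUBIC))
E
```

```text
w11.npz [0.6069 0.6069 0.607  0.6069 0.6068 0.607  0.607  0.6072 0.6074 0.6074] [0.6065 0.6064 0.6064 0.6064 0.6065 0.6065] gap mm 0.5313958576027566
w12.npz [0.6071 0.607  0.607  0.607  0.607  0.6061 0.6069 0.6073 0.6074 0.6074] [0.6066 0.6065 0.6064 0.606  0.606  0.6058] gap mm 0.8094246828466156
```

View pics/z13.png

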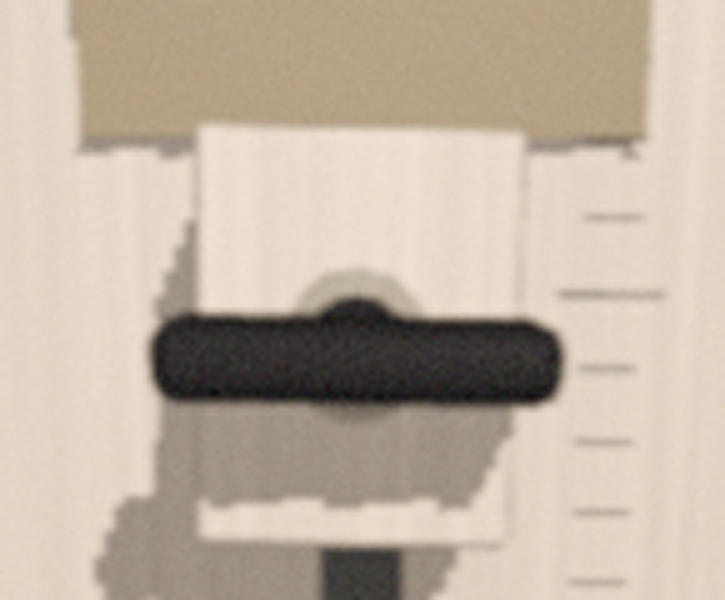

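```bash
python3 - <<'E'
from rig import ctrl
from h import *
ctrl.move_ptp((.40,.0,.28),down(0)); 
snap(ctrl,"top","t13"); snap(ctrl,"side","s13"); print(ctrl.get_time(),ctrl.get_wrist_force())
a=cv2.imread("pics/top0.png");b=cv2.imread("pics/t13.png")
for n,(x,y,X,Y) in dict(tin=(412,180,452,215),basket=(105,192,205,265),scis=(205,230,270,292)).items():
    print(n,cv2.absdiff(a[y:Y,x:X],b[y:Y,x:X]).mean())
E
```

```text
44.2167 [0.29303333 0.20395516 0.10324055]
tin 9.997142857142856
basket 4.529406392694064
scis 5.403143093465674
```

View pics/s13.png

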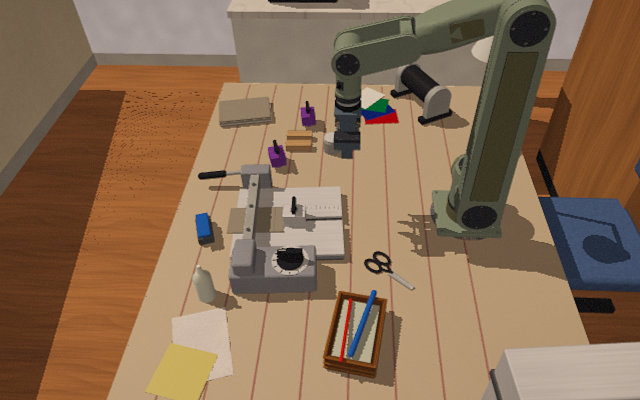

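The side view shows the stop at the board's edge near (293,207), the stand empty at (300,138), and the tin, basket and scissors in their starting places. The arm is clear of everything, so I'm handing in.

```bash
python3 - <<'E'
from rig import ctrl
ctrl.close_job(); print(ctrl.get_time())
E
```

```text
the job is handed in; nothing more can be done
the job is handed in; nothing more can be done
```

I turned the dial four clicks clockwise, fitted the back stop snug against the sample board and locked it. I handed the job in just after 44 s; no verdict is reported.

- **Dial:** the bar went from 124.2° to 4.7° in world, a turn of 119.5° against the 120° wanted. I measured this after letting go, with the pointer on a notch mark.
- **Stop in the slot:** I lowered it about 45 mm clear of the board. The block top measured z = 0.0777, against 0.078 expected when seated. It then slid forward until it touched the board's edge, and I let go.
- **Small spring-back:** on release the stop crept back about 1 mm. Pushing it forward again by the handle met firm resistance after 0.5 mm, and I let go once more before locking.
- **Lock:** after the turn the handle sat about 90° to the block. The gap to the board measured 0.5 mm before locking and 0.8 mm after, within the 3 mm allowed. The block turned about 1° in the slot as it locked.
- **Other objects:** the tin, basket and scissors looked unmoved in the last side picture; I did not measure their positions.

**What disagreed:**
- The two early wrist views put the board's edge up to about 4 mm nearer the robot than where the stop made contact. The close-up views agreed with the contact.
- The first slide stopped on a false force trigger, and I repeated it with less downward load.
- The wrist moment I read while locking was under 0.1 N m rather than the stated 0.3 N m. The pictures still show the full quarter turn.

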